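# Find the blind socket of a display riser by feel and hold it socket-up

## Task

The wooden display block lying on the counter has a blind socket in only one end, but a flush black disc makes its other end look the same. Pick it up, gently try one end squarely on the upright pin of the stand to feel whether that end is the open one, then, turning the block over if need be, finish holding it still in the gripper with the socket facing straight up, about 20 cm above the open counter to the right of the till, ready for a display rod to be dropped in: do not put it down or let go, and leave the bell, the pot and the tea box alone.

Things in the scene. Friction and masses are not known exactly. Their poses are not given: they have to be found in the camera images.
- riser: Loose block lying on a long side at any yaw: 44 x 44 mm square, 64 mm long, 0.11 to 0.22 kg, pale wood round a black 26 mm square core. Origin: its middle; z axis along its length, ends at z = +32 and -32 mm. One end (which is not told) has a round blind socket on the axis, 18 mm wide, 40 mm deep; the other is solid with a flush black disc. Can be gripped across its long sides.
- stand: Fixed dark steel stand: a round foot 90 mm across and 18 mm high at the middle, with a bare upright steel pin 9 mm thick that rises from its middle. Origin: underside of the foot, under the pin. z up. The pin stands 57 mm out of the foot, so in the 40 mm deep socket it reaches the bottom and the block stays clear of the foot.
- pin_tip (a point): Rounded top of the pin, 75 mm above the counter. A solid end stops on it at once (end face at 75 mm); the open end drops over it by 40 mm. Press with less than 30 N.
- service_bell: Bystander: loose service bell, silver dome on a black foot, 74 mm across, 56 mm high. Origin: centre of its underside.
- cream_pot: Bystander: loose round white cream pot, 54 mm across, 43 mm high. Origin: centre of its underside.
- tea_box: Bystander: loose small pale blue carton with oranges on it, 31 x 81 x 49 mm high, long along its y. Origin: centre of its underside.
Not all that is in view belongs to the job. Leave any yellow look-alike of the riser alone.

How it is judged:
By the outcome, as a careful person would: the job done as asked, in the order asked, and still so for the second after the job is handed in, while the arm keeps its last pose, push and grip.
It also fails if it takes over 64 s, if anything falls off the work surface, if the arm or the gripper's body presses on something with over 40 N, if the wrist force passes 120 N, or if a joint passes its speed limit or range.

## Robot

A 7-joint arm with a two-finger parallel gripper is mounted at the origin on a cart in front of the work surface, level with it; the furniture and walls round the work are solid. World frame = base frame: x ahead of the robot, y to its left, z up, the work surface at z = 0. Lengths are in m, angles in rad, forces in N, time in s.
With the tool pointing down it reaches from about 0.4 to 0.85 m from the base axis. Payload 4.5 kg.
Tool frame: the origin (TCP) lies where the fingers leave the gripper's body, on its centre line; the fingertips stand 64 mm ahead of it and the grasp point (between the pads) lies 45 mm ahead of it; z points along the fingers, y is the direction in which the jaws open and shut (so a half turn about z gives the same grasp; the last joint's range is limited). The gripper opens to 88 mm and grips with 3 to 60 N. Pads are 18 mm wide; open, the fingers measure 123 mm over their backs; the gripper's body (75 mm by 187 mm) begins 45 mm behind the grasp point.
Start: joints at [-1.175, 0.689, -0.195, 1.565, 0.157, 0.902, -0.215], TCP at [0.221, 0.585, 0.303] pointing down, gripper open.
Joint ranges: [-3.01, 3.01], [-0.46, 2.08], [-1.47, 1.51], [0.13, 2.56], [-1, 4.14], [0.04, 2.09], [-2.66, 2.66]. Speed limits (rad/s): [2.57, 2.57, 3.14, 3.14, 3.14, 3.14, 3.14].

## Interface

Orientations are given as a unit quaternion [x, y, z, w].
In Python, from plant import monitor, snapshot, workorder, finder gives the robot as it stands.
- The arm moves only by the tool carry_out, never from a script. Its argument "motion" is one flat list of numbers, 6 for each row, row after row: the shift along the tool's x, y, z in cm, then the turn, a rotation vector about the tool's x, y, z in rad. In form: [x, y, z, rx, ry, rz, x, y, z, rx, ry, rz, ...]. A call has 1 to 8 rows; each row shifts and turns the commanded pose from where the row before left it, along the tool's axes as they then stand; what a row does not reach is not made up. A row lasts 1/8 s, in which the tool goes at most 62.5 mm and 10.7 degrees, less where a joint would pass 70% of its speed; a pose out of reach is approached as far as the arm can. A call with a gripper value outside its range is refused whole. "hand" is the finger opening in cm, from 0 to 8.81, set as the call begins (left out, the last holds). The fingers move at their own pace and stop on an object; "grip_force" is the grip in N (left out, the last holds). Time passes only in rows, so rows that do not move let the fingers close. It gives the time, the measured TCP pose, the force and the opening at its end, in the units of the state.
- monitor.get_state(): the state, without advancing time (a new reading comes with each control period).
- snapshot(name): name is "side" or "top" or "wrist"; returns a dict with "frame" (400x640x3 uint8, red, green, blue), "range_z" (400x640 float32, m along the optical axis (not along the pixel's ray), 0 where there is no reading), "fx", "fy", "cx", "cy" (pixels), "D" ([k1, k2, p1, p2, k3] as OpenCV has them; the pictures are not rectified), "rvec" (rotation vector, rad) and "tvec" (3), from world to camera coordinates, as OpenCV has them; the wrist camera has in their place "hand_eye" (4x4, takes a point from camera to tool coordinates, whose origin is the TCP and whose axes are the flange's). Camera axes: x right, y down, z forward; pixel columns grow to the right and rows downward; lengths in m; the calibration is good to about 2 mm. A picture is of the moment at which its call begins: read the wrist's pose just before it.
- workorder.finish_job(): hands the job in, once; it reports no verdict.
Trained networks look in a picture, given as the dict that the camera call returned (one of the last four; its "shot" number tells which), for a name from the list of things; names that differ only in an ending like _2 or _b are one class to them, and where a whole thing is asked for, a point or a joint stands for the part that bears it (a point fixed in the world has none). Each returns a list of dicts, best first, with "p" (0 to 1); they miss things now and then, are a little off and sometimes report something else, mostly with a low value. They report only what shows in the picture. A call takes as long as a camera call. They do not tell look-alikes from the thing itself.
- finder.masks_of(picture, thing): "pixels" (400x640 bool, what is visible of it) and "extent" ([left, top, right, bottom] in pixels, round what is visible of it).
The state is a dict: "clock": time; "q": joint angles; "qd": joint speeds; "joint_torque": joint torques, N m; "tool_pos": TCP position; "eef_rot": TCP orientation; "contact_force": force on the tool from outside, world axes, zero at the start; "moment": the same for the moment, N m; "opening": opening from 0.0 (shut) to 1.0 (fully open).
Only numpy, scipy, OpenCV 4.12 (cv2) and the standard library are available. Lean on these libraries where they do the work, as an engineer would, in place of code of your own. Each camera call takes 0.05 s, during which the arm holds its last target. There are 200 camera calls.

## Working session

There is one attempt and no reset: what is moved stays moved. The work goes in short steps, Python scripts to look and compute and a tool call to move; the robot and the scene stay as the last step left them, time stands still between calls to the robot, and variables do not carry over. Pictures are saved under pics/ and viewed, about 8 in all and at most 12, crops included, and the job is handed in when it is done.

Besides the shell and the picture viewer there is one more tool, called after "Call:" by a JSON object that holds its "method" and its "body", one argument or row to a line. carry_out: Moves the arm, as the interface text tells. Its arguments: {"type":"object","properties":{"motion":{"type":"array"},"hand":{"type":"number"},"grip_force":{"type":"number"}},"required":["motion"]}

```bash
ls; mkdir -p pics
cat > h.py <<'E'
import numpy as np,cv2
from scipy.spatial.transform import Rotation as R
from plant import monitor,snapshot,workorder,finder
def T(s):
    M=np.eye(4);M[:3,:3]=R.from_quat(s['eef_rot']).as_matrix();M[:3,3]=s['tool_pos'];return M
def cam2world(p,s=None):
    if 'hand_eye' in p: return T(s)@np.array(p['hand_eye'])
    M=np.eye(4);M[:3,:3]=cv2.Rodrigues(np.array(p['rvec'],float))[0];M[:3,3]=np.ravel(p['tvec']);return np.linalg.inv(M)
def pts(p,mask,s=None):
    v,u=np.nonzero(mask&(p['range_z']>0));z=p['range_z'][v,u]
    K=np.array([[p['fx'],0,p['cx']],[0,p['fy'],p['cy']],[0,0,1.]])
    n=cv2.undistortPoints(np.c_[u,v].astype(float)[:,None],K,np.array(p['D'],float))[:,0]
    X=np.c_[n*z[:,None],z,np.ones(len(z))]
    return (X@cam2world(p,s).T)[:,:3]
def save(p,n,box=None,sc=1):
    f=p['frame'] if box is None else p['frame'][box[1]:box[3],box[0]:box[2]]
    cv2.imwrite('pics/'+n,cv2.resize(f[...,::-1],None,fx=sc,fy=sc,interpolation=cv2.INTER_CUBIC))
E
python3 - <<'E'
from h import *
s=monitor.get_state();print(s)
for c in ['top','side']:
    p=snapshot(c);save(p,c+'0.png')
    print(c,'cam',cam2world(p)[:3,3])
    for t in ['riser','stand','pin_tip','service_bell','cream_pot','tea_box']:
        try:
            for m in finder.masks_of(p,t)[:3]:
                P=pts(p,m['pixels'])
                print(t,round(m['p'],2),m['extent'],P.shape[0],np.percentile(P,[5,50,95],axis=0).round(3).tolist() if len(P) else '')
        except Exception as e: print(t,e)
E
```

```text
pics
{'clock': 0.0, 'q': array([-1.17520651,  0.68998196, -0.19449778,  1.5663568 ,  0.15727502,
        0.90244759, -0.2151246 ]), 'qd': array([ 0.00014619,  0.00109262, -0.00057032, -0.00067185,  0.00119729,
        0.00146517,  0.00038273]), 'joint_torque': array([-7.01095723e-04, -5.27562296e+01, -1.26715221e+00, -1.53430027e+01,
       -5.26879414e-02,  6.78879151e-03,  1.77745133e-04]), 'tool_pos': array([0.22107655, 0.58404782, 0.30190735]), 'eef_rot': array([ 1.79893467e-01,  9.83685684e-01, -8.97002227e-04, -1.05214716e-04]), 'contact_force': array([-0.38344095,  0.10361863,  0.35850505]), 'moment': array([-0.02689215, -0.01637958,  0.02576261]), 'opening': 0.9998894861981424}
top cam [ 0.5092418  -0.05289225  0.91758395]
riser 0.94 [313.7, 208.4, 348.5, 242.0] 597 [[0.473, -0.111, 0.041], [0.501, -0.089, 0.044], [0.529, -0.068, 0.046]]
riser 0.89 [356.8, 239.8, 386.5, 277.0] 687 [[0.396, -0.201, 0.019], [0.424, -0.177, 0.044], [0.452, -0.154, 0.046]]
riser 0.79 [370.0, 185.0, 398.7, 218.2] 677 [[0.514, -0.229, 0.016], [0.542, -0.204, 0.044], [0.57, -0.181, 0.046]]
stand 0.6
[... 853 characters left out ...]
iser 0.64 [224.2, 199.5, 259.2, 240.8] 970 [[0.519, -0.23, 0.002], [0.559, -0.201, 0.041], [0.58, -0.176, 0.044]]
stand 0.77 [389.6, 180.7, 433.8, 224.5] 1112 [[0.464, 0.098, 0.005], [0.501, 0.132, 0.01], [0.534, 0.168, 0.032]]
pin_tip 0.83 [387.9, 179.0, 432.9, 219.5] 1113 [[0.465, 0.097, 0.004], [0.502, 0.132, 0.01], [0.534, 0.168, 0.031]]
service_bell 0.65 [303.6, 282.5, 343.8, 323.7] 1306 [[0.71, -0.084, 0.003], [0.742, -0.055, 0.031], [0.76, -0.026, 0.042]]
cream_pot 0.62 [366.3, 249.1, 391.9, 284.8] 896 [[0.639, 0.027, 0.006], [0.671, 0.05, 0.041], [0.685, 0.072, 0.044]]
tea_box 0.7 [207.7, 247.1, 255.0, 292.8] 1183 [[0.638, -0.25, 0.002], [0.667, -0.219, 0.04], [0.691, -0.188, 0.048]]
```

View pics/top0.png

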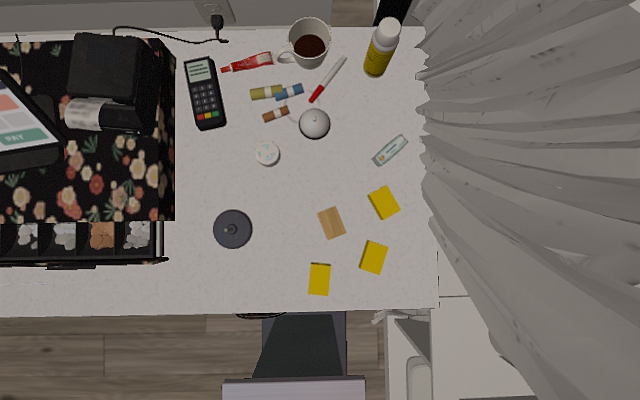

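View pics/side0.png

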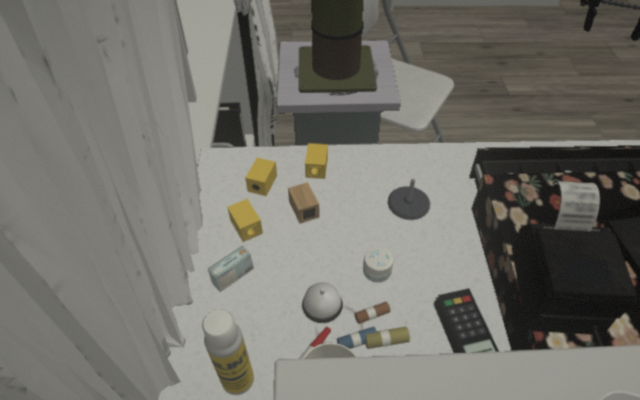

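Run:
```python
from h import *
p=snapshot('top');q=snapshot('side')
save(q,'crop1.png',(200,120,460,310),3)
m=[m for m in finder.masks_of(p,'riser') if abs(m['extent'][0]-314)<6 ][0]
P=pts(p,m['pixels']);P=P[(P[:,2]>.035)]
r=cv2.minAreaRect((P[:,:2]*1000).astype(np.float32));print('top',r,np.median(P[:,2]))
print(cv2.boxPoints(r))
# side: colour mask around block
mk=np.zeros((400,640),bool);mk[180:225,285:322]=1
Q=pts(q,mk);t=Q[(Q[:,2]>.036)&(Q[:,2]<.06)];r=cv2.minAreaRect((t[:,:2]*1000).astype(np.float32));print('side',r,len(t))
# stand: circle & pin
for c,box in((p,(205,205,260,255)),(q,(380,170,440,228))):
    mk=np.zeros((400,640),bool);mk[box[1]:box[3],box[0]:box[2]]=1
    S=pts(c,mk);f=S[(S[:,2]>.004)];k=S[S[:,2]>.03]
    print('foot',cv2.minEnclosingCircle((f[:,:2]*1000).astype(np.float32)),'pin',len(k),np.c_[k][:12].round(4).tolist())
```

```text
top ((499.63580322265625, -89.1669692993164), (61.956199645996094, 43.432830810546875), 20.566274642944336) 0.043912372816537426
[[ 463.00327   -79.716934]
 [ 478.26083  -120.38164 ]
 [ 536.2683    -98.617004]
 [ 521.01074   -57.9523  ]]
side ((502.8732604980469, -86.43611145019531), (66.79601287841797, 45.036048889160156), 21.564285278320312) 574
foot ((482.9643859863281, 125.2310562133789), 54.29584503173828) pin 33 [[0.4954, 0.1293, 0.0682], [0.4952, 0.1289, 0.0602], [0.495, 0.1292, 0.0491], [0.4949, 0.1282, 0.0433], [0.4947, 0.1278, 0.035], [0.4935, 0.1323, 0.0738], [0.4935, 0.1303, 0.0734], [0.4934, 0.1283, 0.0731], [0.4934, 0.1266, 0.0714], [0.4931, 0.127, 0.0597], [0.4929, 0.1263, 0.0525], [0.4927, 0.1265, 0.0411]]
foot ((494.77777099609375, 134.35205078125), 45.12022018432617) pin 70 [[0.4918, 0.1333, 0.0736], [0.4945, 0.1346, 0.0764], [0.4928, 0.1371, 0.0745], [0.4928, 0.1314, 0.0718], [0.4953, 0.1327, 0.0744], [0.4959, 0.1345, 0.075], [0.493, 0.1374, 0.0718], [0.4951, 0.1311, 0.0714], [0.4947, 0.1333, 0.0708], [0.4955, 0.1351, 0.0717], [0.4933, 0.1377, 0.0693], [0.4975, 0.1308, 0.071]]
```

View pics/crop1.png

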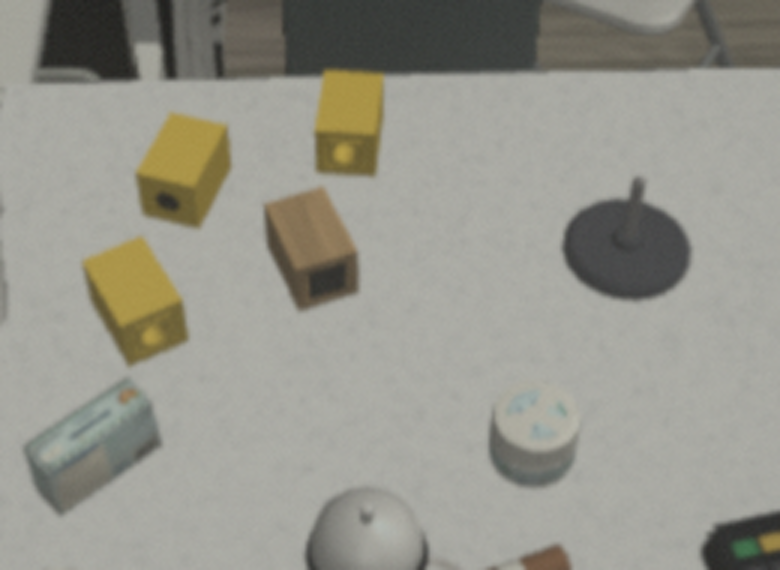

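```bash
cat >> h.py <<'E'
def Rt(x,z):
    x=np.array(x,float);z=np.array(z,float);x/=np.linalg.norm(x);z/=np.linalg.norm(z);return np.c_[x,np.cross(z,x),z]
def plan(M0,wps,n):
    """wps: list of (pos,Rot) ; n rows per leg; prints flat rows rounded"""
    out=[];M=M0.copy()
    for (pos,Rm),k in zip(wps,n):
        p0=M[:3,3].copy();R0=M[:3,:3].copy();rv=R.from_matrix(R0.T@Rm).as_rotvec()
        for i in range(1,k+1):
            pt=p0+(np.array(pos)-p0)*i/k; Rg=R0@R.from_rotvec(rv*i/k).as_matrix()
            d=M[:3,:3].T@(pt-M[:3,3])*100; w=R.from_matrix(M[:3,:3].T@Rg).as_rotvec()
            row=list(d.round(2))+list(w.round(3))
            A=np.eye(4);A[:3,3]=np.array(row[:3])/100;A[:3,:3]=R.from_rotvec(row[3:]).as_matrix()
            M=M@A;out.append([float(v)+0. for v in row])
            if np.linalg.norm(d)>6.25 or np.linalg.norm(w)>.187:print('too fast',i)
    for i in range(0,len(out),8):print([v for r in out[i:i+8] for v in r])
    return M
def xd(a): a=np.radians(a);return [np.cos(a),np.sin(a),0]
E
python3 - <<'E'
from h import *
p=snapshot('top');P=pts(p,np.ones((400,640),bool))
for a in np.arange(.3,.6,.05):
    for b in np.arange(.15,.6,.1):
        k=P[(abs(P[:,0]-a)<.025)&(abs(P[:,1]-b)<.05)]
        print(round(a,2),round(b,2),k[:,2].max().round(3) if len(k) else None,end='; ')
    print()
s=monitor.get_state()
plan(T(s),[([.35,.45,.31],Rt(xd(120),[0,0,-1])),([.501,-.088,.2],Rt(xd(21),[0,0,-1]))],[4,12])
E
```

```text
0.3 0.15 0.005; 0.3 0.25 0.005; 0.3 0.35 0.006; 0.3 0.45 0.004; 0.3 0.55 0.005; 
0.35 0.15 0.005; 0.35 0.25 0.005; 0.35 0.35 0.005; 0.35 0.45 0.005; 0.35 0.55 0.006; 
0.4 0.15 0.005; 0.4 0.25 0.098; 0.4 0.35 0.099; 0.4 0.45 0.098; 0.4 0.55 0.099; 
0.45 0.15 0.016; 0.45 0.25 0.099; 0.45 0.35 0.1; 0.45 0.45 0.099; 0.45 0.55 0.1; 
0.5 0.15 0.075; 0.5 0.25 0.112; 0.5 0.35 0.111; 0.5 0.45 0.112; 0.5 0.55 0.111; 
0.55 0.15 0.015; 0.55 0.25 0.112; 0.55 0.35 0.112; 0.55 0.45 0.112; 0.55 0.55 0.112; 
[-4.2, -2.01, -0.18, 0.0, 0.0, 0.171, -4.48, -1.26, -0.18, 0.0, 0.0, 0.172, -4.64, -0.47, -0.18, 0.0, 0.0, 0.171, -4.64, 0.31, -0.19, 0.0, 0.0, 0.171, -4.51, -1.15, 0.92, 0.0, 0.0, 0.144, -4.63, -0.5, 0.91, 0.0, 0.0, 0.144, -4.66, 0.18, 0.92, 0.0, 0.0, 0.144, -4.58, 0.84, 0.92, 0.0, 0.0, 0.144]
[-4.41, 1.49, 0.91, 0.0, 0.0, 0.144, -4.15, 2.11, 0.92, 0.0, 0.0, 0.144, -3.81, 2.68, 0.92, 0.0, 0.0, 0.144, -3.38, 3.2, 0.91, 0.0, 0.0, 0.144, -2.89, 3.65, 0.92, 0.0, 0.0, 0.144, -2.34, 4.03, 0.92, 0.0, 0.0, 0.144, -1.73, 4.32, 0.91, 0.0, 0.0, 0.144, -1.09, 4.53, 0.92, 0.0, 0.0, 0.144]
```

Call:
{"method": "carry_out", "body": {
  "motion": [-4.2,-2.0,-0.2,0,0,0.171,-4.5,-1.3,-0.2,0,0,0.172,-4.6,-0.5,-0.2,0,0,0.171,-4.6,0.3,-0.2,0,0,0.171,-4.5,-1.1,0.9,0,0,0.144,-4.6,-0.5,0.9,0,0,0.144,-4.7,0.2,0.9,0,0,0.144,-4.6,0.8,0.9,0,0,0.144],
  "hand": 8.8
}}

```text
clock: 1.9
tool_pos: [0.4002, 0.2694, 0.2747]
eef_rot: [0.727, 0.687, 0.001, 0.0]
contact_force: [0.5, 0.1, -0.3]
opening: 1.005
```

Call:
{"method": "carry_out", "body": {
  "motion": [-4.4,1.5,0.9,0,0,0.144,-4.2,2.1,0.9,0,0,0.144,-3.8,2.7,0.9,0,0,0.144,-3.4,3.2,0.9,0,0,0.144,-2.9,3.7,0.9,0,0,0.144,-2.3,4.0,0.9,0,0,0.144,-1.7,4.3,0.9,0,0,0.144,-1.1,4.5,0.9,0,0,0.144]
}}

```text
clock: 2.9
tool_pos: [0.5014, -0.0892, 0.2025]
eef_rot: [0.984, 0.18, 0.0, -0.0]
contact_force: [0.7, 0.6, 0.2]
opening: 0.995
```

Call:
{"method": "carry_out", "body": {
  "motion": [0,0,0,0,0,0]
}}

```text
clock: 3.02
tool_pos: [0.5014, -0.0922, 0.2025]
eef_rot: [0.984, 0.179, 0.0, 0.002]
contact_force: [-0.2, 0.3, 0.1]
opening: 1.002
```

Run:
```python
from h import *
s=monitor.get_state();p=snapshot('wrist');print(s['tool_pos'],s['q'].round(3),s['opening'])
print(np.array(p['hand_eye']).round(3))
save(p,'w1.png')
for m in finder.masks_of(p,'riser')[:3]:
    P=pts(p,m['pixels'],s);t=P[P[:,2]>.036]
    if len(t)>50: print(m['p'],m['extent'],cv2.minAreaRect((t[:,:2]*1000).astype(np.float32)),np.median(t[:,2]))
```

```text
[ 0.50137234 -0.09215111  0.20250272] [-0.072  0.722  0.268  2.018 -0.406  0.45  -0.711] 1.002125021509453
[[ 0.001 -0.947 -0.322  0.083]
 [ 1.     0.001 -0.     0.   ]
 [ 0.    -0.322  0.947 -0.082]
 [ 0.     0.     0.     1.   ]]
0.93 [285.4, 151.1, 347.5, 251.0] ((499.3592529296875, -90.15109252929688), (64.8082046508789, 44.06622314453125), 20.669694900512695) 0.0439683925962486
0.8 [341.1, 261.8, 429.0, 338.7] ((457.6847229003906, -174.99566650390625), (109.50022888183594, 64.3112564086914), 6.678039073944092) 0.04377555580541055
0.65 [203.7, 257.7, 276.9, 337.7] ((417.21954345703125, -67.52375030517578), (39.982120513916016, 116.00225830078125), 84.82991790771484) 0.043828254687933776
```

View pics/w1.png

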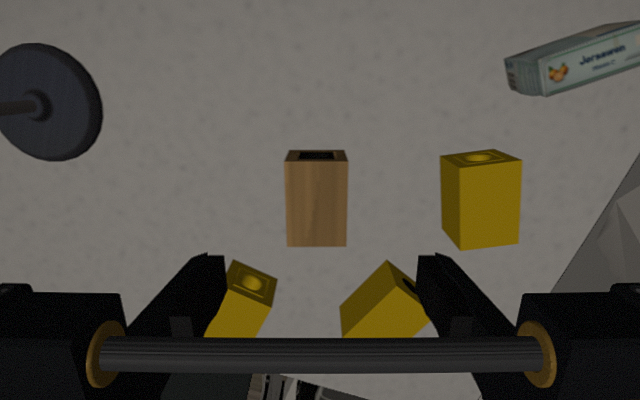

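Call:
{"method": "carry_out", "body": {
  "motion": [-0.1,-0.2,4,0,0,0,0,0,4,0,0,0,0,0,3,0,0,0,0,0,2.2,0,0,0,0,0,0,0,0,0]
}}

```text
clock: 3.75
tool_pos: [0.4984, -0.0844, 0.0698]
eef_rot: [0.983, 0.184, -0.001, -0.001]
contact_force: [0.6, 0.6, -0.1]
opening: 0.997
```

Call:
{"method": "carry_out", "body": {
  "motion": [0,0,0,0,0,0,0,0,0,0,0,0,0,0,0,0,0,0,0,0,0,0,0,0,0,0,0,0,0,0,0,0,0,0,0,0],
  "hand": 3.5,
  "grip_force": 30
}}

```text
clock: 4.5
tool_pos: [0.4997, -0.0872, 0.0711]
eef_rot: [0.983, 0.182, 0.001, 0.001]
contact_force: [1.1, -2.4, 4.2]
opening: 0.497
```

```bash
cat > fk.py <<'E'
from h import *
from scipy.optimize import least_squares
import itertools,json
D=[([-1.17520651,.68998196,-.19449778,1.5663568,.15727502,.90244759,-.2151246],[.22107655,.58404782,.30190735],[.179893467,.983685684,-.000897,-.000105])]
D.append(([-0.072,0.722,0.268,2.018,-0.406,0.45,-0.711],[.50137,-.0922,.2025],[0.984,.179,0,.002]))
import os
if os.path.exists('d.json'):D+=json.load(open('d.json'))
def add():
    s=monitor.get_state();L=json.load(open('d.json')) if os.path.exists('d.json') else []
    L.append((s['q'].tolist(),s['tool_pos'].tolist(),s['eef_rot'].tolist()));json.dump(L,open('d.json','w'));D.append(L[-1]);return s
def A(ax,a):return R.from_euler(ax,a).as_matrix()
def fk(q,th,sg):
    d1,d2,d3,d4,a1,a2,a3,a4,yaw,y0=th
    q=np.array(q)*sg
    M=A('z',y0+q[0]);p=np.array([0,0,d1])
    p=p+M@[a1,0,0];M=M@A('y',q[1])@A('z',q[2]);p=p+M@[a2,0,d2]
    M=M@A('y',q[3]);p=p+M@[a3,0,0];M=M@A('z',q[4]);p=p+M@[0,0,d3]
    M=M@A('y',q[5]);p=p+M@[a4,0,0];M=M@A('z',q[6]+yaw);p=p+M@[0,0,d4]
    return p,M
def res(th,sg):
    o=[]
    for q,p,e in D:
        a,M=fk(q,th,sg);o+=list(a-np.array(p))+list(.3*R.from_matrix(R.from_quat(e).as_matrix().T@M).as_rotvec())
    return np.array(o+list(.003*np.array(th[4:8])))
def fit():
    B=[]
    for b in itertools.product([1,-1],repeat=4):
        sg=[b[0],1,b[1],1,b[2],1,b[3]]
        for yw in (0,1.57,3.14,-1.57):
          for y0 in(0,3.14,1.57,-1.57):
            r=least_squares(res,[.33,.4,.4,.2,0,0,0,0,yw,y0],args=(sg,),max_nfev=60);B.append((r.cost,sg,r.x))
    B.sort(key=lambda t:t[0]);return B
E
python3 - <<'E'
from fk import *
s=add();print(s['clock'],s['tool_pos'],s['opening'],s['contact_force'],s['q'].round(3))
for b in fit()[:6]:print(b[0],b[1],b[2].round(3))
E
```

```text
4.5 [ 0.49967646 -0.08716045  0.07109767] 0.4970100837818571 [ 1.14766207 -2.4467634   4.17526741] [ 0.031  0.955  0.083  2.059 -0.484  0.144 -0.645]
2.7341006231149092e-08 [-1, 1, -1, 1, -1, 1, -1] [-0.955  0.562  0.319 -1.048 -0.018  0.038  0.004 -0.01   1.489 -0.081]
2.7341006231152365e-08 [-1, 1, -1, 1, -1, 1, -1] [-0.955  0.562  0.319 -1.048 -0.018  0.038  0.004 -0.01   1.489 -0.081]
2.734100623115583e-08 [-1, 1, -1, 1, -1, 1, -1] [-0.955  0.562  0.319 -1.048 -0.018  0.038  0.004 -0.01   1.489 -0.081]
2.734100623115945e-08 [-1, 1, -1, 1, -1, 1, -1] [-0.955  0.562  0.319 -1.048 -0.018  0.038  0.004 -0.01   1.489 -0.081]
2.7341006231159558e-08 [-1, 1, -1, 1, -1, 1, -1] [-0.955  0.562  0.319 -1.048 -0.018  0.038  0.004 -0.01   1.489 -0.081]
2.7341006231286613e-08 [-1, 1, -1, 1, -1, 1, -1] [-0.955  0.562  0.319 -1.048 -0.018  0.038  0.004 -0.01   1.489 -0.081]
```

Call:
{"method": "carry_out", "body": {
  "motion": [0,0,-3,0,0,0,0,0,-5,0,0,0,0,0,-6,0,0,0,0,0,-6,0,0,0,0,0,0,0,0.17,0,0,0,0,0,0.17,0,0,0,0,0,0.17,0,0,0,0,0,0,0]
}}

```text
clock: 5.5
tool_pos: [0.5043, -0.0888, 0.2751]
eef_rot: [0.961, 0.177, 0.208, -0.05]
contact_force: [0.1, 0.2, -2.1]
opening: 0.496
```

Run:
```python
from fk import *
s=add();print(s['tool_pos'],s['opening'],s['contact_force'],s['q'].round(3),s['eef_rot'])
sg=[-1,1,-1,1,-1,1,-1]
for st in ([.33,.4,.4,.2,0,0,0,0,1.49,0],):
    r=least_squares(res,st,args=(sg,));print(r.cost,r.x.round(3))
    r0=lambda t:res(np.r_[t[:4],0,0,0,0,t[4:]],sg);r=least_squares(r0,[.33,.4,.4,.2,1.49,0]);print(r.cost,r.x.round(3))
```

```text
[ 0.50433291 -0.08877501  0.27512274] 0.49648779632565515 [ 0.12289299  0.22842145 -2.09791394] [ 0.418  0.548 -0.315  2.192 -0.884  0.097 -0.161] [ 0.96051313  0.1774875   0.20827607 -0.05033682]
7.940486975054249e-05 [ 3.330e-01  5.500e-01  3.360e-01  2.370e-01 -4.000e-03  1.300e-02
 -1.000e-03 -8.000e-03  1.497e+00 -7.500e-02]
0.00011420047409225594 [ 0.327  0.564  0.347  0.241  1.492 -0.081]
```

Run:
```python
from fk import *
s=add();print(s['tool_pos'],s['q'].round(3))
z=[0,0,-1]
plan(T(s),[([.51,-.08,.28],Rt(xd(21),z)),([.56,-.06,.28],Rt(xd(110),z))],[3,10])
```

```text
[ 0.50433291 -0.08877501  0.27512274] [ 0.418  0.548 -0.315  2.192 -0.884  0.097 -0.161]
[0.32, -0.21, -0.03, -0.008, -0.144, 0.0, 0.32, -0.21, -0.07, -0.008, -0.144, -0.001, 0.3, -0.2, -0.12, -0.007, -0.143, 0.0, 0.54, -0.01, 0.0, 0.0, 0.0, -0.155, 0.53, 0.08, 0.0, 0.0, 0.0, -0.156, 0.52, 0.15, 0.0, 0.0, 0.0, -0.155, 0.48, 0.24, 0.0, 0.0, 0.0, -0.155, 0.44, 0.31, 0.0, 0.0, 0.0, -0.156]
[0.39, 0.37, 0.0, 0.0, 0.0, -0.155, 0.33, 0.43, 0.0, 0.0, 0.0, -0.155, 0.26, 0.47, 0.0, 0.0, 0.0, -0.156, 0.18, 0.51, 0.0, 0.0, 0.0, -0.155, 0.1, 0.53, 0.0, 0.0, 0.0, -0.155]
```

Call:
{"method": "carry_out", "body": {
  "motion": [0.3,-0.2,0,-0.01,-0.144,0,0.3,-0.2,-0.1,-0.01,-0.144,0,0.3,-0.2,-0.1,0,-0.143,0,0.5,0,0,0,0,-0.155,0.5,0.1,0,0,0,-0.155,0.5,0.2,0,0,0,-0.155,0.5,0.2,0,0,0,-0.155,0.4,0.3,0,0,0,-0.155]
}}

```text
clock: 6.5
tool_pos: [0.5351, -0.0688, 0.2744]
eef_rot: [0.836, 0.547, 0.044, 0.002]
contact_force: [0.5, 0.3, -2.1]
opening: 0.498
```

Call:
{"method": "carry_out", "body": {
  "motion": [0.4,0.4,0,0,0,-0.155,0.3,0.4,0,0,0,-0.155,0.3,0.5,0,0,0,-0.155,0.2,0.5,0,0,0,-0.155,0.1,0.5,0,0,0,-0.155,0,0,0,0,0,0]
}}

```text
clock: 7.25
tool_pos: [0.5601, -0.0586, 0.2766]
eef_rot: [0.57, 0.82, 0.041, 0.019]
contact_force: [0.8, 1.0, -1.4]
opening: 0.495
```

```bash
cat > fk2.py <<'E'
from fk import *
sg=[-1,1,-1,1,-1,1,-1]
def fk(q,th):
    d1,d2,d3,d4,a1,a2,a3,a4,l1,l2,l3=th
    q=np.array(q)*sg
    M=A('z',q[0]);p=np.array([0,0,d1])+M@[a1,l1,0]
    M=M@A('y',q[1]);M=M@A('z',q[2]);p=p+M@[a2,l2,d2]
    M=M@A('y',q[3])@A('z',q[4]);p=p+M@[a3,l3,d3]
    M=M@A('y',q[5]);p=p+M@[a4,0,0];M=M@A('z',q[6]+np.pi/2);p=p+M@[0,0,d4]
    return p,M
def res(th):
    o=[]
    for q,p,e in D:
        a,M=fk(q,th);o+=list(a-np.array(p))
    return np.array(o+list(.01*np.array(th[4:])))
def fit():return least_squares(res,[.33,.4,.4,.2]+[0]*7)
E
python3 - <<'E'
from fk2 import *
s=add();print(s['tool_pos'],s['q'].round(3),s['eef_rot'].round(3),s['opening'])
r=fit();print(r.cost,r.x.round(3))
for q,p,e in D:
    a,M=fk(q,r.x);print((a-p).round(4),R.from_matrix(R.from_quat(e).as_matrix().T@M).as_rotvec().round(3))
E
```

```text
[ 0.5600592  -0.05862938  0.27664338] [ 0.033  0.618  0.021  1.847 -0.11   0.605  0.493] [0.57  0.82  0.041 0.019] 0.49507816070508276
7.539998934201651e-08 [ 0.347  0.564  0.345  0.262 -0.    -0.    -0.    -0.    -0.018 -0.027
 -0.001]
[ 0.  0. -0.] [0. 0. 0.]
[ 0.     -0.0001 -0.0001] [0.    0.001 0.   ]
[0.0001 0.0001 0.0001] [0. 0. 0.]
[ 0.  0. -0.] [0. 0. 0.]
[ 0.  0. -0.] [0. 0. 0.]
[-0.0001  0.0001  0.    ] [-0.  0.  0.]
```

```bash
cat >> fk2.py <<'E'
lo=np.array([-3.01,-.46,-1.47,.13,-1,.04,-2.66]);hi=np.array([3.01,2.08,1.51,2.56,4.14,2.09,2.66])
TH=fit().x
def ik(p,Rm,q0,w=.02):
    f=lambda q:(lambda a,M:np.r_[a-p,.3*R.from_matrix(Rm.T@M).as_rotvec(),w*.02*(q-q0)])(*fk(q,TH))
    r=least_squares(f,np.clip(q0,lo+.03,hi-.03),bounds=(lo+.02,hi-.02),max_nfev=200)
    a,M=fk(r.x,TH);return r.x,np.linalg.norm(a-p)+.3*np.linalg.norm(R.from_matrix(Rm.T@M).as_rotvec())
BO=np.array([-.0015,0,.049])
E
python3 - <<'E'
from fk2 import *
rng=np.random.default_rng(0);qc=np.array(D[-1][0])
for name,c,sx,azs in(('test',[.4945,.131,.107],1,range(-60,181,15)),('fin-x',[.5,-.03,.23],-1,range(-90,181,30))):
    for az in azs:
        Rm=Rt([0,0,sx],xd(az));p=np.array(c)-Rm@BO;best=None
        for k in range(10):
            q,e=ik(p,Rm,qc if k==0 else rng.uniform(lo,hi))
            if e<.002:
                d=abs(q-qc).max()
                if best is None or d<best[0]:best=(d,q)
        if best is not None:print(name,az,best[1].round(2),round(best[0],2))
E
```

```text
test -60 [-1.27  1.49  0.51  1.87  0.88  1.05  1.74] 1.3
test -45 [-1.27  1.5   0.39  2.08  1.27  1.05  1.32] 1.38
test -30 [-0.87  1.49 -0.23  2.26  1.58  1.85  0.98] 1.69
test -15 [-0.83  1.63 -0.2   2.45  1.73  2.07  0.73] 1.84
test 60 [ 1.12  2.06 -1.37  2.23  2.58  0.17 -2.07] 2.69
test 75 [ 1.01  1.83 -1.2   2.02 -0.38  0.29  0.8 ] 1.22
test 90 [ 0.63  1.46 -0.6   1.82 -0.98  1.    1.34] 0.87
test 105 [ 0.47  1.42 -0.45  1.61 -0.83  1.3   1.19] 0.81
test 120 [ 0.43  1.48 -0.58  1.4  -0.56  1.46  0.94] 0.86
test 135 [ 0.29  1.49 -0.52  1.19 -0.47  1.73  0.9 ] 1.12
test 150 [ 0.29  1.63 -0.94  0.99 -0.09  1.92  0.6 ] 1.32
fin-x -90 [-1.12  1.57  1.13  1.85  0.24  0.9  -0.55] 1.16
fin-x -60 [-0.96  1.27  0.4   2.28  1.4   1.12 -1.85] 2.34
fin-x 60 [ 1.33  1.66 -1.37  2.13 -0.31  0.26 -2.64] 3.13
fin-x 90 [ 0.64  1.18 -0.21  1.71 -0.98  1.55 -1.89] 2.38
fin-x 120 [ 0.29  1.27  0.15  1.33 -0.82  2.07 -1.85] 2.35
```

Run:
```python
from fk2 import *
s=monitor.get_state();q=s['q'];Rm=Rt([0,0,1],xd(122));M=T(s)
w=[(np.array(c)-Rm@BO,Rm) for c in([.52,.09,.27],[.4945,.131,.15])]
R0=M[:3,:3];p0=M[:3,3];rv=R.from_matrix(R0.T@Rm).as_rotvec()
for i in range(1,17):
    f=min(i/13,1);p=p0+(w[0][0]-p0)*f if i<=13 else w[0][0]+(w[1][0]-w[0][0])*(i-13)/3
    q2,e=ik(p,R0@R.from_rotvec(rv*f).as_matrix(),q);print(q2.round(2),round(e,4)) if i%4==0 else 0;q=q2
plan(M,w,[13,3])
```

```text
[ 0.29  0.75 -0.23  1.65 -0.34  1.    0.72] 0.0
[ 0.4   0.95 -0.38  1.5  -0.49  1.35  0.81] 0.0
[ 0.46  1.18 -0.56  1.39 -0.6   1.61  0.79] 0.0
[ 0.42  1.41 -0.59  1.42 -0.57  1.5   0.91] 0.0
[0.81, 0.18, 0.07, 0.018, 0.12, -0.007, 0.79, 0.19, 0.16, 0.017, 0.119, -0.007, 0.77, 0.2, 0.25, 0.018, 0.12, -0.006, 0.73, 0.2, 0.34, 0.018, 0.12, -0.007, 0.69, 0.22, 0.42, 0.017, 0.12, -0.007, 0.62, 0.23, 0.49, 0.018, 0.119, -0.007, 0.57, 0.25, 0.57, 0.018, 0.12, -0.007, 0.49, 0.26, 0.61, 0.017, 0.12, -0.006]
[0.41, 0.27, 0.67, 0.018, 0.12, -0.007, 0.32, 0.29, 0.71, 0.017, 0.119, -0.007, 0.24, 0.3, 0.74, 0.018, 0.12, -0.007, 0.15, 0.32, 0.75, 0.018, 0.12, -0.007, 0.05, 0.33, 0.77, 0.017, 0.12, -0.006, -4.0, 0.0, 1.61, 0.0, 0.0, 0.0, -4.0, 0.01, 1.6, 0.0, 0.0, 0.0, -4.0, 0.0, 1.61, 0.0, 0.0, 0.0]
```

Call:
{"method": "carry_out", "body": {
  "motion": [0.8,0.2,0.1,0.018,0.12,-0.007,0.8,0.2,0.2,0.018,0.12,-0.007,0.8,0.2,0.2,0.018,0.12,-0.007,0.7,0.2,0.3,0.018,0.12,-0.007,0.7,0.2,0.4,0.018,0.12,-0.007,0.6,0.2,0.5,0.018,0.12,-0.007,0.6,0.2,0.6,0.018,0.12,-0.007,0.5,0.3,0.6,0.017,0.12,-0.007]
}}

```text
clock: 8.25
tool_pos: [0.5505, 0.0063, 0.2727]
eef_rot: [0.465, 0.751, 0.241, -0.402]
contact_force: [0.2, -0.2, -2.0]
opening: 0.494
```

Call:
{"method": "carry_out", "body": {
  "motion": [0.4,0.3,0.7,0.018,0.12,-0.007,0.3,0.3,0.7,0.018,0.12,-0.007,0.2,0.3,0.7,0.018,0.12,-0.007,0.2,0.3,0.8,0.018,0.12,-0.007,0,0.3,0.8,0.018,0.12,-0.007,-3,0,1.2,0,0,0,-3,0,1.2,0,0,0,0,0,0,0,0,0]
}}

```text
clock: 9.25
tool_pos: [0.5306, 0.0696, 0.2084]
eef_rot: [-0.341, -0.617, -0.338, 0.623]
contact_force: [-0.7, -0.7, -1.7]
opening: 0.498
```

Run:
```python
from fk2 import *
s=monitor.get_state();M=T(s);print(s['tool_pos'],s['q'].round(3),s['opening'],s['contact_force']);print(M.round(3)); print('block c',M[:3,:3]@BO+M[:3,3])
p=snapshot('side');t=snapshot('top')
save(p,'s2.png',(300,90,500,240),4)
for c,n in((p,'side'),(t,'top')):
  for m in finder.masks_of(c,'riser')[:4]:
    P=pts(c,m['pixels']);print(n,round(m['p'],2),m['extent'],np.percentile(P,[3,50,97],axis=0).round(3).tolist())
```

```text
[0.53056924 0.06961673 0.20836979] [ 0.413  1.314 -0.533  1.411 -0.63   1.603  0.89 ] 0.497716552951608 [-0.70902325 -0.7208709  -1.71217535]
[[ 0.009  0.843 -0.538  0.531]
 [ 0.     0.538  0.843  0.07 ]
 [ 1.    -0.008  0.005  0.208]
 [ 0.     0.     0.     1.   ]]
block c [0.50417678 0.11090951 0.20710716]
side 0.82 [392.4, 111.1, 436.2, 143.2] [[0.485, 0.085, 0.194], [0.514, 0.108, 0.233], [0.535, 0.142, 0.241]]
side 0.66 [304.5, 144.1, 329.7, 159.0] [[0.349, -0.077, 0.04], [0.369, -0.061, 0.042], [0.395, -0.037, 0.045]]
side 0.56 [232.6, 228.9, 249.8, 240.5] [[0.559, -0.221, -0.001], [0.578, -0.205, 0.01], [0.583, -0.193, 0.028]]
top 0.98 [368.6, 184.9, 399.1, 216.6] [[0.511, -0.232, 0.002], [0.542, -0.203, 0.043], [0.573, -0.177, 0.046]]
top 0.97 [310.5, 259.2, 330.5, 299.7] [[0.348, -0.082, 0.001], [0.382, -0.061, 0.044], [0.412, -0.039, 0.047]]
top 0.87 [196.1, 204.5, 239.7, 244.9] [[0.48, 0.083, 0.184], [0.507, 0.108, 0.241], [0.532, 0.135, 0.244]]
top 0.77 [358.0, 237.9, 386.1, 275.4] [[0.394, -0.202, 0.016], [0.424, -0.177, 0.043], [0.454, -0.153, 0.046]]
```

View pics/s2.png

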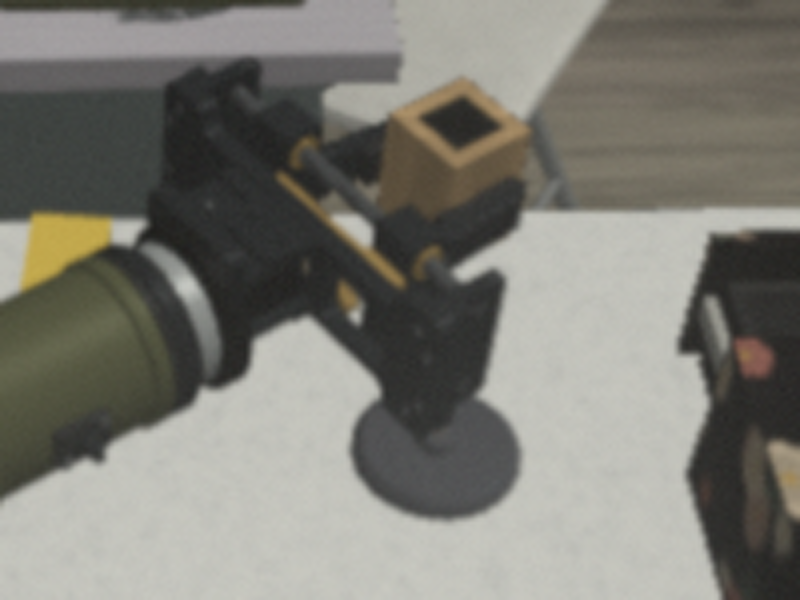

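Run:
```python
from fk2 import *
s=monitor.get_state();M=T(s);print('pred top',M[:3,:3]@(BO+[.032,0,0])+M[:3,3])
for n,near in(('side',(414,127)),('top',(218,225))):
  c=snapshot(n);m=min(finder.masks_of(c,'riser'),key=lambda m:abs((m['extent'][0]+m['extent'][2])/2-near[0])+abs((m['extent'][1]+m['extent'][3])/2-near[1]))
  P=pts(c,m['pixels']);t=P[abs(P[:,2]-.240)<.006];r=cv2.minAreaRect((t[:,:2]*1000).astype(np.float32));print(n,r,np.median(t[:,2]))
  x0=int((m['extent'][0]+m['extent'][2])/2);y0=int((m['extent'][1]+m['extent'][3])/2)
  w=np.zeros((400,640),bool);w[y0-14:y0+15,x0-16:x0+17]=1
  P=pts(c,w|(c['range_z']<0));Z=P[:,2]
  print(len(Z),w.sum()); print((Z.reshape(29,33)*1000).astype(int)[::2,::2] if len(Z)==w.sum() else '')
```

```text
pred top [0.50665792 0.10972892 0.24320985]
side ((520.808349609375, 100.79342651367188), (54.093074798583984, 88.63062286376953), 45.5013427734375) 0.2427136576164043
953 957

top ((506.4494323730469, 108.77503967285156), (44.210941314697266, 44.60042953491211), 32.36358642578125) 0.2439233055296951
952 957
```

Run:
```python
from fk2 import *
s=monitor.get_state();M=T(s);print(M[:3,3],'pred top',M[:3,:3]@(BO+[.032,0,0])+M[:3,3], M[:3,0])
for n in('top','side'):
  c=snapshot(n);P=pts(c,np.ones((400,640),bool))
  f=P[(np.hypot(P[:,0]-.494,P[:,1]-.131)<.056)&(P[:,2]>.005)&(P[:,2]<.022)]
  g=lambda v:np.r_[np.hypot(h[:,0]-v[0],h[:,1]-v[1])-.045]
  # outer hull points
  h=f[:,:2][cv2.convexHull((f[:,:2]*1000).astype(np.float32),returnPoints=False)[:,0]]
  r=least_squares(lambda v:np.hypot(h[:,0]-v[0],h[:,1]-v[1])-v[2],[.494,.131,.045],loss='soft_l1',f_scale=.001);print(n,len(f),len(h),r.x.round(4))
  k=P[(np.hypot(P[:,0]-.494,P[:,1]-.131)<.02)&(P[:,2]>.03)&(P[:,2]<.085)]
  print('pin',len(k),k.mean(0).round(4) if len(k) else '',k[:,2].max() if len(k) else '')
  C=cam2world(c)[:3,3];print(C.round(3))
```

```text
[0.53260665 0.06818962 0.21252664] pred top [0.5064452  0.1094536  0.24325304] [-0.00135649 -0.00633104  0.99997904]
top 443 22 [0.4907 0.1297 0.0441]
pin 0  
[ 0.509 -0.053  0.918]
side 867 25 [0.4955 0.134  0.0437]
pin 1 [0.4992 0.1338 0.0304] 0.03039247084365071
[ 1.181 -0.065  0.809]
```

Call:
{"method": "carry_out", "body": {
  "motion": [0,0.1,0.8,0,-0.005,0.005,-1.5,0,0.8,0,0,0,-3,0,0.9,0,0,0,-3,0,0,0,0,0,-1.6,0,0,0,0,0,0,0,0,0,0,0,0,0,0,0,0,0,0,0,0,0,0,0]
}}

```text
clock: 10.75
tool_pos: [0.5201, 0.0903, 0.122]
eef_rot: [-0.341, -0.619, -0.342, 0.619]
contact_force: [0.0, 0.3, -2.1]
opening: 0.501
```

Run:
```python
from fk2 import *
s=monitor.get_state();M=T(s);print(M[:3,3],s['contact_force'],'pred top',M[:3,:3]@(BO+[.032,0,0])+M[:3,3], M[:3,0])
t=snapshot('top');m=min(finder.masks_of(t,'riser'),key=lambda m:abs((m['extent'][0]+m['extent'][2])/2-225)+abs((m['extent'][1]+m['extent'][3])/2-225))
P=pts(t,m['pixels']);k=P[abs(P[:,2]-.152)<.008];print(cv2.minAreaRect((k[:,:2]*1000).astype(np.float32)),np.median(k[:,2]))
p=snapshot('side')
f=p['frame'].astype(int);print(f.shape)
P=pts(p,np.ones((400,640),bool)&(f[...,0]-f[...,2]>25));k=P[(abs(P[:,2]-.152)<.006)&(np.hypot(P[:,0]-.494,P[:,1]-.132)<.05)];print('side',len(k),cv2.minAreaRect((k[:,:2]*1000).astype(np.float32)))
save(p,'s3.png',(340,120,500,240),5)
```

```text
[0.52010038 0.09026413 0.12198366] [ 0.04134734  0.29228477 -2.06364715] pred top [0.49397007 0.13169789 0.15250742] [-2.85934388e-04 -7.53477265e-04  9.99999675e-01]
((493.61712646484375, 130.81845092773438), (44.1733512878418, 44.75652313232422), 33.15033721923828) 0.15323523215316148
(400, 640, 3)
side 340 ((496.63323974609375, 135.17091369628906), (45.47943878173828, 46.77313232421875), 32.758995056152344)
```

View pics/s3.png

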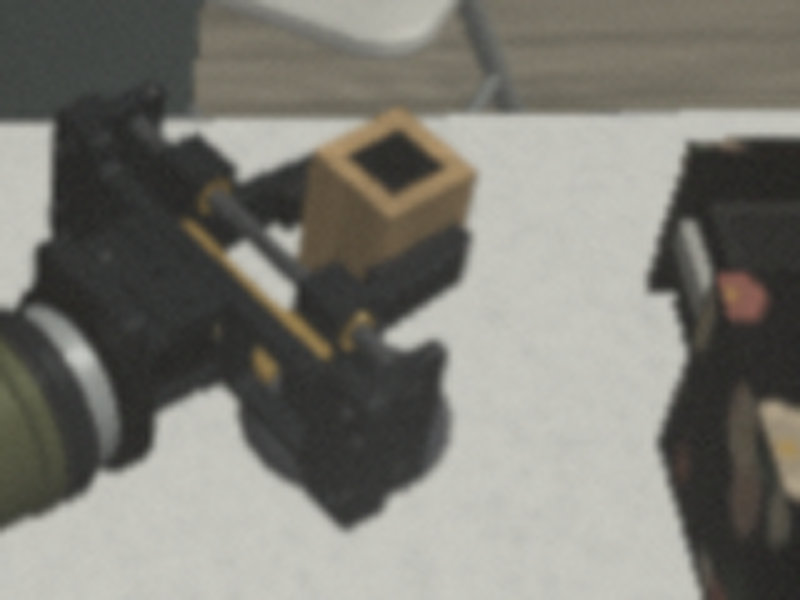

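Call:
{"method": "carry_out", "body": {
  "motion": [-0.5,0,0,0,0,0,-0.5,0,0,0,0,0,0,0,0,0,0,0]
}}

```text
clock: 11.28
tool_pos: [0.5194, 0.0902, 0.1103]
eef_rot: [-0.342, -0.618, -0.341, 0.62]
contact_force: [-0.3, 0.2, -1.7]
opening: 0.495
```

Call:
{"method": "carry_out", "body": {
  "motion": [-0.2,0,0,0,0,0,0,0,0,0,0,0]
}}

```text
clock: 11.52
tool_pos: [0.5196, 0.0903, 0.1088]
eef_rot: [-0.342, -0.619, -0.341, 0.62]
contact_force: [-0.2, 0.1, -2.2]
opening: 0.495
```

Call:
{"method": "carry_out", "body": {
  "motion": [-0.2,0,0,0,0,0,0,0,0,0,0,0]
}}

```text
clock: 11.78
tool_pos: [0.5197, 0.0903, 0.1073]
eef_rot: [-0.341, -0.618, -0.342, 0.62]
contact_force: [0.7, -0.0, -0.7]
opening: 0.496
```

Call:
{"method": "carry_out", "body": {
  "motion": [-0.1,0,0,0,0,0,0,0,0,0,0,0]
}}

```text
clock: 12.02
tool_pos: [0.5197, 0.0904, 0.1069]
eef_rot: [-0.341, -0.618, -0.342, 0.62]
contact_force: [-0.2, -2.3, 4.4]
opening: 0.5
```

Call:
{"method": "carry_out", "body": {
  "motion": [-0.2,0,0,0,0,0,0,0,0,0,0,0]
}}

```text
clock: 12.28
tool_pos: [0.5197, 0.0904, 0.1065]
eef_rot: [-0.34, -0.617, -0.343, 0.621]
contact_force: [0.9, -3.9, 8.2]
opening: 0.493
```

Call:
{"method": "carry_out", "body": {
  "motion": [0.5,0,0,0,0,0,2,0,0,0,0,0,3,0,0,0,0,0,4,0,0,0,0,0,0,0,0,0,0,0,0,0,0,0,0,0]
}}

```text
clock: 13.02
tool_pos: [0.5196, 0.0899, 0.1985]
eef_rot: [-0.342, -0.619, -0.341, 0.619]
contact_force: [-1.0, -0.9, -1.5]
opening: 0.499
```

Run:
```python
from fk2 import *
s=monitor.get_state();M=T(s);tp=M[:3,:3]@(BO+[.032,0,0])+M[:3,3];print(M[:3,3],s['contact_force'],tp,s['opening'])
for n in('top','side'):
  c=snapshot(n);W=np.linalg.inv(cam2world(c));K=np.array([[c['fx'],0,c['cx']],[0,c['fy'],c['cy']],[0,0,1.]])
  uv=cv2.projectPoints(tp[None],cv2.Rodrigues(W[:3,:3])[0],W[:3,3],K,np.array(c['D'],float))[0].ravel();u,v=uv.round().astype(int);print(n,uv)
  print((c['range_z'][v-12:v+13:2,u-14:u+15:2]*1000).astype(int))
  save(c,n+'5.png',(u-25,v-20,u+26,v+21),12)
```

```text
[0.51961607 0.08994707 0.198506  ] [-1.01098695 -0.92099889 -1.52424825] [0.49351551 0.13144571 0.22896702] 0.4985115694870043
top [205.40915934 230.10390654]
[[915 704 703 704 704 682 686 684 682 683 682 682 693 708 722]
 [911 702 704 703 683 684 684 683 682 684 682 683 685 699 711]
 [911 910 684 681 683 681 681 685 682 682 684 681 682 692 704]
 [913 682 680 682 683 682 683 679 682 685 682 684   0 681 695]
 [682 683 681 682 683 680 687 700 713 684 683 682 681 683 685]
 [680 683 681 681 682 683 697 708 723 723 682 682 680 679 682]
 [683 680 681 681 680 685 699 709 721 722 721 683 683 682 680]
 [681 681 680 683 681 684 697 707 718 721 682 682 683 681 680]
 [908 680 681 682 680 682 689 697 709 720 682 681 683 681 682]
 [909 910 681 679 680 681 681 682 678 683 682 680 682 679 680]
 [904 906 679 683 682 679 681 680 679 681 680 680 680 681 699]
 [907 907 908 680 679 680 682 680 679 681 680 680 689 703 702]
 [905 910 906 907 680 679 680 678 682 681 679 697 702 703 702]]
side [422.48236466 119.56718218]
[[1997 2000 1983 1986 1993 2000 1988 1988 1974 1986 1982 2001 1998 1993
  2000]
 [1982 1
[... 252 characters left out ...]
6  896  899  898  899  898  899  900  897  897 2347
  2671]
 [ 895  894  893  895  892  895  894  897  901  897  896  895  893  897
   895]
 [ 899  893  891  891  893  893  895  903  903  898  900  892  890  891
   891]
 [ 900  893  888  890  888  889  888  903  904  904  900  889  884  891
   885]
 [ 900  896  889  888  884  883  886  884  883  884  883  886    0  884
   882]
 [ 903    0  894  886  884  880  879  881  882  884  882  881  880  881
   886]
 [ 906  902  898  890  886  878  876  880  877  880  876  877  878  886
   886]
 [ 906  902  899  894  888  882  876  877  871  872  873  880  884  889
   894]
 [ 911  908  902  896  893  884  880  875  873  878  880  881  888  894
   896]]
```

View pics/top5.png

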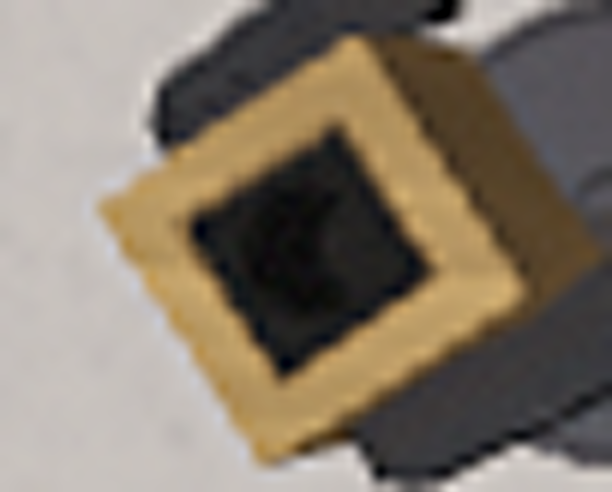

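Run:
```python
from fk2 import *
c=snapshot('top');P=pts(c,np.ones((400,640),bool));k=P[(P[:,2]>.08)&(P[:,1]<-.2)&(P[:,2]<.6)]
for x in np.arange(.4,.85,.05):
    j=k[abs(k[:,0]-x)<.025];print(round(x,2),len(j),np.sort(j[:,1])[-5:].round(3) if len(j) else '')
s=monitor.get_state();M=T(s);q=s['q']
for g in([.47,.03,.212],[.47,.02,.212],[.5,0,.212]):
  for az in(122,135,110):
    Rm=Rt([0,0,1],xd(az));q2,e=ik(np.array(g)-Rm@BO,Rm,q);print(g,az,q2.round(2),round(e,4),(np.array(g)-Rm@[0,0,.31]).round(3))
print(M[:3,0]);Rm=Rt([0,0,1],xd(122));plan(M,[(np.array([.47,.02,.212])-Rm@BO,Rm)],[8])
```

```text
0.4 7863 [-0.2 -0.2 -0.2 -0.2 -0.2]
0.45 7693 [-0.2 -0.2 -0.2 -0.2 -0.2]
0.5 8952 [-0.2 -0.2 -0.2 -0.2 -0.2]
0.55 7732 [-0.2 -0.2 -0.2 -0.2 -0.2]
0.6 8033 [-0.2 -0.2 -0.2 -0.2 -0.2]
0.65 8249 [-0.285 -0.285 -0.285 -0.284 -0.284]
0.7 7085 [-0.281 -0.281 -0.281 -0.281 -0.281]
0.75 3758 [-0.281 -0.281 -0.28  -0.28  -0.28 ]
0.8 2287 [-0.287 -0.287 -0.287 -0.286 -0.285]
[0.47, 0.03, 0.212] 122 [ 0.53  1.29 -0.5   1.46 -0.55  1.66  0.94] 0.0 [ 0.634 -0.233  0.212]
[0.47, 0.03, 0.212] 135 [ 0.43  1.32 -0.5   1.32 -0.44  1.84  0.91] 0.0 [ 0.689 -0.189  0.212]
[0.47, 0.03, 0.212] 110 [ 0.62  1.26 -0.5   1.6  -0.66  1.49  1.01] 0.0 [ 0.576 -0.261  0.212]
[0.47, 0.02, 0.212] 122 [ 0.54  1.29 -0.5   1.45 -0.54  1.68  0.94] 0.0 [ 0.634 -0.243  0.212]
[0.47, 0.02, 0.212] 135 [ 0.44  1.32 -0.5   1.31 -0.44  1.86  0.91] 0.0 [ 0.689 -0.199  0.212]
[0.47, 0.02, 0.212] 110 [ 0.63  1.26 -0.5   1.59 -0.65  1.51  1.01] 0.0 [ 0.576 -0.271  0.212]
[0.5, 0, 0.212] 122 [ 0.54  1.32 -0.49  1.32 -0.55  1.77  0.89] 0.0 [ 0.664 -0.263  0.212]
[0.5, 0, 0.212] 135 [ 0.44  1.35 -0.49  1.17 -0.44  1.96  0.87] 0.0 [ 0.719 -0.219  0.212]
[0.5, 0, 0.212] 110 [ 0.63  1.28 -0.49  1.47 -0.65  1.59  0.95] 0.0 [ 0.606 -0.291  0.212]
[2.93734927e-03 2.84996456e-04 9.99995645e-01]
[0.2, -0.99, -1.02, 0.0, 0.0, 0.0, 0.19, -1.0, -1.03, -0.001, 0.0, -0.001, 0.2, -0.99, -1.02, 0.0, 0.0, 0.0, 0.19, -0.99, -1.03, -0.001, -0.001, 0.0, 0.2, -0.99, -1.02, 0.0, 0.0, -0.001, 0.19, -0.99, -1.03, -0.001, 0.0, 0.0, 0.2, -0.99, -1.03, 0.0, 0.0, 0.0, 0.2, -0.99, -1.02, -0.001, 0.0, -0.001]
```

Run:
```python
from fk2 import *
M=T(monitor.get_state());Rm=Rt([0,0,1],xd(136));plan(M,[(np.array([.47,.015,.212])-Rm@BO,Rm)],[8])
```

```text
[0.2, -0.88, -1.06, 0.03, 0.0, 0.0, 0.19, -0.91, -1.03, 0.03, 0.0, -0.001, 0.2, -0.94, -1.01, 0.03, -0.001, 0.0, 0.19, -0.97, -0.97, 0.03, 0.0, 0.0, 0.2, -0.99, -0.95, 0.03, 0.0, -0.001, 0.19, -1.03, -0.92, 0.03, 0.0, 0.0, 0.2, -1.05, -0.88, 0.03, 0.0, 0.0, 0.2, -1.08, -0.85, 0.03, -0.001, 0.0]
```

Call:
{"method": "carry_out", "body": {
  "motion": [0.2,-0.9,-1.0,0.03,0,0,0.2,-0.9,-1.0,0.03,0,0,0.2,-0.9,-1.0,0.03,0,0,0.2,-1.0,-1.0,0.03,0,0,0.2,-1.0,-1.0,0.03,0,0,0.2,-1.0,-0.9,0.03,0,0,0.2,-1.0,-0.9,0.03,0,0,0.2,-1.1,-0.9,0.03,0,0]
}}

```text
clock: 14.18
tool_pos: [0.506, -0.019, 0.214]
eef_rot: [-0.265, -0.655, -0.265, 0.657]
contact_force: [1.3, -0.4, -2.5]
opening: 0.495
```

Call:
{"method": "carry_out", "body": {
  "motion": [0,0,0,0,0,0,0,0,0,0,0,0,0,0,0,0,0,0,0,0,0,0,0,0,0,0,0,0,0,0,0,0,0,0,0,0]
}}

```text
clock: 14.92
tool_pos: [0.5063, -0.0187, 0.2149]
eef_rot: [-0.265, -0.655, -0.265, 0.656]
contact_force: [-0.2, -0.1, -1.9]
opening: 0.498
```

Run:
```python
from fk2 import *
s=monitor.get_state();M=T(s);print(M[:3,:3].round(4),M[:3,:3]@BO+M[:3,3],s['contact_force'],s['opening'],abs(s['qd']).max())
c=snapshot('side');save(c,'s6.png')
t=snapshot('top')
P=pts(t,np.ones((400,640),bool)&(t['frame'][...,0].astype(int)-t['frame'][...,2]>25));k=P[(abs(P[:,2]-.244)<.01)&(np.hypot(P[:,0]-.47,P[:,1]-.015)<.05)]
print(cv2.minAreaRect((k[:,:2]*1000).astype(np.float32)),np.median(k[:,2]))
A_=np.c_[k[:,:2],np.ones(len(k))];print('slope',np.linalg.lstsq(A_,k[:,2],rcond=None)[0])
```

```text
[[ 1.30e-03  6.95e-01 -7.19e-01]
 [-5.00e-04  7.19e-01  6.95e-01]
 [ 1.00e+00 -5.00e-04  1.30e-03]] [0.47102225 0.01539581 0.21350057] [-0.22913748 -0.1146367  -1.87630017] 0.49790173086672534 0.001721832610601966
((471.1117858886719, 14.641515731811523), (44.186302185058594, 43.85787582397461), 45.23686218261719) 0.24620247155109998
slope [-0.01097708  0.01320219  0.25109381]
```

View pics/s6.png

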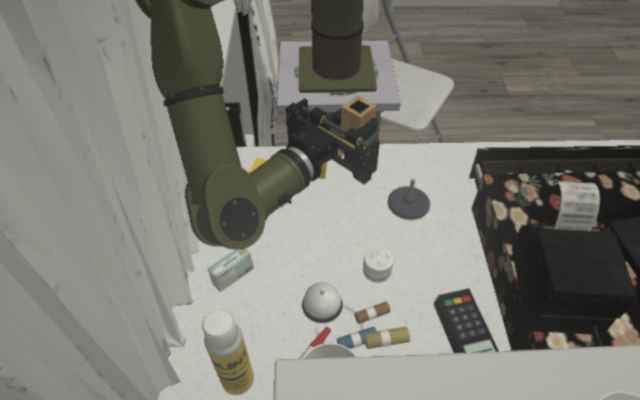

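The side picture shows the block held upright at about (358,110) with its socket end up. The bell, pot and tea box have not moved, and nothing is touching the arm.

```bash
python3 -c "
from h import *
print(workorder.finish_job())"
```

```text
the job is handed in; nothing more can be done
None
```

I gripped the wooden block, not the yellow look-alikes, and stood it upright in the gripper. I then lowered one end squarely onto the stand's pin. It stopped dead with the end face at about 75 mm, pressing with roughly 10 N, so that end is the solid one. No turning over was needed: I lifted the block off the pin and held it still with the other end up. I handed the job in at about 15 s on the clock.

- **Socket:** depth readings from the top camera, looking down into the upper end, reach about 40 mm deep. That agrees with the touch test.
- **Final pose:** the block's middle is at about (0.471, 0.015, 0.214) m, over open counter between the till and the curtain. The tool is within 0.1° of upright, and the block's top face measured about 1° off level. The gripper holds with 30 N, the arm is still, and the only force on it is the block's weight.
- **Bystanders:** the bell, pot, tea box and stand look unmoved in the last side picture.
- **Disagreement:** the side camera read about 3–4 mm off from the top camera in y. I placed the block on the pin by comparing block and pin within each camera, which left an error of about 1–2 mm against the 4.5 mm the socket allows.

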